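Clean the tea rack's crumb channel and refill its row of tea boxes

TASK

Get the tea rack ready for breakfast. First take the cleaning stick from its stand, draw its tip gently and slowly (about 3 cm a second) through the whole crumb channel of the rack from the closed end to the open mouth, and hang the stick upright in its stand again; then put every spare tea box standing on the serving board into the rack's row, nudging the boxes already there apart along the row without toppling them or lifting them out, so that at the end all tea boxes stand upright in the one row against the back rail. Leave the two cups in front of the serving board alone.

Things in the scene. Friction and masses are not known exactly. Their poses are not given: they have to be found in the camera images.
- rack: wooden tea rack, fixed, turned a little: board 170 mm deep (x), 332 wide (y), 12 thick. Origin: centre of its underside; x points from its front edge to its back rail, y to its left, z up. The boxes stand in a row along y on the rear of the board, between two cheeks (308 mm apart; x 13 to 85 mm, 72 high over the worktop). The front part bears the crumb channel
- rack_rail (a point): top of the low back rail, mid-length, at x = 75 mm (the rail's front face), 53 mm above the worktop. A tea box whose back touches the rail has its centre at x = 45 mm in the rack's frame
- stick: cleaning stick, loose, hanging upright in the stand: 140 mm long, 90 g. Origin: its lower tip; z up along it. Steel point 8 mm thick for the first 16 mm, stem 12 mm thick from 24 to 60, collar 36 mm in diameter from 60 to 66, dark wooden handle 18 x 18 mm (sides along its x and y) from 66 to 140: grip it there
- stick_tip (a point): the very tip of the cleaning stick (same point as the origin of stick)
- stand: the stick's wooden stand, fixed at the front left, turned a little; 70 x 70 mm, 75 high. Origin: centre of its underside; its front faces -x. Its top is a fork with a slot 20 mm wide along x, open to the front and upward, ending 10 mm behind the centre. The stem stands in the slot and the collar rests on the fork, so the tip hangs 15 mm above the worktop
- stand_fork (a point): centre of the fork's upper face, 75 mm above the worktop: the hanging stick's axis passes here, with the underside of its collar at this height
- channel_0 (a point): centre line of the crumb channel at its closed end, at (-30, 135) mm in the rack's frame. The channel is a path 16 mm wide on the board's upper face (12 mm above the worktop) between two raised round wooden beads 7 mm high and 8 wide. It runs along the front of the row to the right, then by two 45-degree bends to the rack's front edge, where it is open (the mouth)
- channel_1 (a point): point on the centre line and floor of the crumb channel: on the long straight part, at (-30, 60) mm. Between channel_0 and channel_5 the channel runs straight from each point to the next
- channel_2 (a point): point on the centre line and floor of the crumb channel: on the long straight part, at (-30, -20) mm. Between channel_0 and channel_5 the channel runs straight from each point to the next
- channel_3 (a point): point on the centre line and floor of the crumb channel: the first 45-degree bend, at (-30, -100) mm. Between channel_0 and channel_5 the channel runs straight from each point to the next
- channel_4 (a point): point on the centre line and floor of the crumb channel: the second 45-degree bend, at (-50, -120) mm. Between channel_0 and channel_5 the channel runs straight from each point to the next
- channel_5 (a point): point on the centre line and floor of the crumb channel: in the open mouth, at (-78, -120) mm, 7 mm inside the rack's front edge. Between channel_0 and channel_5 the channel runs straight from each point to the next
- row_box_a: a red card box of tea sachets, 60 mm deep (x) by 58 mm wide (y) by 122 mm high, 195 g and bottom-heavy, standing in the rack's row, the left one of the two at the start. Origin: centre of its underside, z up. The rack takes five boxes side by side with 18 mm to spare; as the two stand at the start, only one more fits in without moving them
- row_box_b: a red card box of tea sachets, 60 mm deep (x) by 58 mm wide (y) by 122 mm high, 195 g and bottom-heavy, standing in the rack's row, the right one of the two at the start. Origin: centre of its underside, z up. The rack takes five boxes side by side with 18 mm to spare; as the two stand at the start, only one more fits in without moving them
- spare_box_a: a spare red card box of tea sachets, 60 mm deep (x) by 58 mm wide (y) by 122 mm high, 195 g and bottom-heavy, standing on the wooden serving board at the right (its top 39 mm above the worktop). Origin: centre of its underside, z up. None if this start has no such box
- spare_box_b: a spare red card box of tea sachets, 60 mm deep (x) by 58 mm wide (y) by 122 mm high, 195 g and bottom-heavy, standing on the wooden serving board at the right (its top 39 mm above the worktop). Origin: centre of its underside, z up. None if this start has no such box
- spare_box_c: a spare red card box of tea sachets, 60 mm deep (x) by 58 mm wide (y) by 122 mm high, 195 g and bottom-heavy, standing on the wooden serving board at the right (its top 39 mm above the worktop). Origin: centre of its underside, z up. None if this start has no such box
- cup_near: white porcelain cup upside down on the worktop before the serving board, 58x76x61 mm, the left one. A bystander: leave it alone. Origin at its underside
- cup_far: white porcelain cup upside down on the worktop before the serving board, 58x76x61 mm, the right one. A bystander: leave it alone. Origin at its underside
Not all that is in view belongs to the job. Leave any yellow look-alike of the spare_box_c alone.

How it is judged (in metres and radians):
On the way, in this order (a step that is already met when the one before it is completed fails the run):
1. the stick's tip is in the channel at the closed end (horizontal distance between stick_tip and channel_0 below 0.009 m and z of stick_tip in the frame of rack below 0.0185 m), for 0.1 s.
2. the stick's tip is in the channel at 75 mm along the long straight part (horizontal distance between stick_tip and channel_1 below 0.009 m and z of stick_tip in the frame of rack below 0.0185 m), for 0.1 s.
3. the stick's tip is in the channel at 155 mm along the long straight part (horizontal distance between stick_tip and channel_2 below 0.009 m and z of stick_tip in the frame of rack below 0.0185 m), for 0.1 s.
4. the stick's tip is in the channel at the first bend (horizontal distance between stick_tip and channel_3 below 0.009 m and z of stick_tip in the frame of rack below 0.0185 m), for 0.1 s.
5. the stick's tip is in the channel at the second bend (horizontal distance between stick_tip and channel_4 below 0.009 m and z of stick_tip in the frame of rack below 0.0185 m), for 0.1 s.
6. the stick's tip is in the channel at the open mouth at the front edge (horizontal distance between stick_tip and channel_5 below 0.009 m and z of stick_tip in the frame of rack below 0.0185 m), for 0.1 s.
7. the stick hangs upright in its stand again (horizontal distance between stick_tip and stand_fork below 0.01 m and angle between stick's own z axis and vertical below 0.12 rad and height (world z) of stick between 0.01 and 0.021 m and linear speed of stick below 0.02 m/s), for 0.3 s.
8. every spare tea box stands in the rack's row, against the back rail (x of spare_box_a in the frame of rack between 0.036 and 0.056 m and y of spare_box_a in the frame of rack between -0.136 and 0.136 m and z of spare_box_a in the frame of rack between 0.008 and 0.017 m and angle between each of spare_box_a, spare_box_b, spare_box_c's own z axis and vertical below 0.1 rad and linear speed of each of spare_box_a, spare_box_b, spare_box_c below 0.02 m/s and x of spare_box_b in the frame of rack between 0.036 and 0.056 m and y of spare_box_b in the frame of rack between -0.136 and 0.136 m and z of spare_box_b in the frame of rack between 0.008 and 0.017 m and x of spare_box_c in the frame of rack between 0.036 and 0.056 m and y of spare_box_c in the frame of rack between -0.136 and 0.136 m and z of spare_box_c in the frame of rack between 0.008 and 0.017 m), for 0.3 s.
At the end, for the whole second after the job is handed in: The stick hangs in its fork (within 10 mm, upright, collar on the fork), and all tea boxes, old and spare, stand upright on the rack between its cheeks with their backs no more than 9 mm from the back rail, at rest (all of step 7 and all of step 8 and x of row_box_a in the frame of rack between 0.036 and 0.056 m and y of row_box_a in the frame of rack between -0.136 and 0.136 m and z of row_box_a in the frame of rack between 0.008 and 0.017 m and angle between each of row_box_a, row_box_b's own z axis and vertical below 0.1 rad and linear speed of each of row_box_a, row_box_b below 0.02 m/s and x of row_box_b in the frame of rack between 0.036 and 0.056 m and y of row_box_b in the frame of rack between -0.136 and 0.136 m and z of row_box_b in the frame of rack between 0.008 and 0.017 m); the robot touches nothing.
It fails at once if the stick moves faster than 0.12 m/s while its tip is in the channel (x of stick_tip in the frame of rack between -0.08 and -0.019 m and y of stick_tip in the frame of rack between -0.13 and 0.148 m and z of stick_tip in the frame of rack below 0.018 m and linear speed of stick above 0.12 m/s).
It fails at once if the stick presses on the rack with more than 25 N (contact force between stick and rack above 25 N).
It fails at once if a box that stood in the row is toppled (angle between any of row_box_a, row_box_b's own z axis and vertical above 0.5 rad).
It fails at once if a box that stood in the row is lifted out of the rack (z of any of row_box_a, row_box_b in the frame of rack above 0.05 m).
It fails at once if a cup is moved more than 5 cm (distance of any of cup_near, cup_far from where it was at the start of the episode above 0.05 m).
Of spare_box_a, spare_box_b, spare_box_c only 2 to 3 are there at a start; the rules pass over those that are not, and their reading is None.
At some moment in a run one of spare_box_a, spare_box_b, spare_box_c may be knocked a few centimetres aside while the robot is not near it.
It also fails if it takes over 210 s, if anything falls off the work surface, if the arm or the gripper's body presses on something with over 40 N, if the wrist force passes 120 N, or if a joint passes its speed limit or range.

ROBOT

A 6-joint arm with a two-finger parallel gripper is mounted at the origin on a cart in front of the work surface, level with it; the furniture and walls round the work are solid. World frame = base frame: x ahead of the robot, y to its left, z up, the work surface at z = 0. Lengths are in m, angles in degrees, forces in N, time in s.
With the tool pointing down it reaches from about 0.4 to 0.825 m from the base axis. Payload 7 kg.
Tool frame: the origin (TCP) lies at the very end of the fingers, on their centre line; the grasp point (between the pads) lies 19 mm behind it (ctrl.pinch_z is the distance from the TCP to the grasp point, in m); z points along the fingers, x is the direction in which the jaws open and shut, and the axes are right-handed (so a half turn about z gives the same grasp; the last joint's range is limited). The gripper opens to 88 mm and grips with 3 to 60 N. Pads are 19 mm wide; open, the fingers measure 130 mm over their backs; the gripper's body (78 mm by 193 mm) begins 47 mm behind the grasp point.
Start: joints at [-52.535, 20.546, 0.682, 0, -70.136, -16.507], TCP at [0.241, -0.63, 0.227] pointing down, gripper open.
Joint ranges: [-176.03, 176.03], [-82.01, 121.73], [-58.28, 71.71], [-173.87, 95.51], [-174.79, -0.11], [-173.66, 173.66]. Speed limits (degrees/s): [136.94, 136.94, 172.46, 180, 180, 180].

INTERFACE

Orientations are given as [roll, pitch, yaw] about the fixed x, y, z axes, in that order (R = Rz(yaw) Ry(pitch) Rx(roll)).
In Python, from plant import ctrl gives the robot as it stands.
- The arm moves only by the tool carry_out, never from a script. Its argument "increments" is a list of rows, each a list of 7 numbers: the turn, a rotation vector about the world's x, y, z in degrees, then the shift along the world's x, y, z in mm, then the closure, from 0 (fully open) to 1 (shut). In form: [[ax, ay, az, dx, dy, dz, grip], ...]. A call has 1 to 20 rows; each row is the pose to reach, as a shift and turn from the pose commanded when the call began; what a row does not reach only later rows make up. A row lasts 1/8 s, in which the tool goes at most 62.5 mm and 10.7 degrees, less where a joint would pass 70% of its speed; a pose out of reach is approached as far as the arm can. A call with a gripper value outside its range is refused whole. The fingers move at their own pace and stop on an object; the grip force is fixed at half the most. Time passes only in rows, so rows that repeat a pose let the fingers close. It gives the time, the measured TCP pose, the force and the opening at its end, in the units of the state.
- ctrl.get_obs(): the state, without advancing time (a new reading comes with each control period).
- ctrl.snapshot(name): name is "scene" or "top"; returns a dict with "pixels" (480x640x3 uint8, blue, green, red), "intrinsics" (3x3 intrinsics, pixels), "dist" ([k1, k2, p1, p2, k3] as OpenCV has them; the pictures are not rectified), "rvec" (rotation vector, rad) and "tvec" (3), from world to camera coordinates, as OpenCV has them. Camera axes: x right, y down, z forward; pixel columns grow to the right and rows downward; lengths in m; the calibration is good to about 2 mm. A picture is of the moment at which its call begins. There is no depth.
- ctrl.close_job(): hands the job in, once; it reports no verdict.
Trained networks look in a picture, given as the dict that the camera call returned (one of the last four; its "shot" number tells which), for a name from the list of things; names that differ only in an ending like _2 or _b are one class to them, and where a whole thing is asked for, a point or a joint stands for the part that bears it (a point fixed in the world has none). Each returns a list of dicts, best first, with "confidence" (0 to 1); they miss things now and then, are a little off and sometimes report something else, mostly with a low value. They report only what shows in the picture. A call takes as long as a camera call. They do not tell look-alikes from the thing itself.
- ctrl.search_frame(picture, label): "centre" ([x, y, z] in m, in world coordinates, good to about 4 mm: the middle of the surface that is visible of it).
- ctrl.outline_of(picture, label): "pixels" (480x640 bool, what is visible of it).
The state is a dict: "clock": time; "joint_pos": joint angles; "qvel": joint speeds; "tau": joint torques, N m; "tool_pos": TCP position; "orientation": TCP orientation; "force": force on the tool from outside, world axes, zero at the start; "moment": the same for the moment, N m; "opening": finger opening in m.
Only numpy, scipy, OpenCV 4.12 (cv2) and the standard library are available. Lean on these libraries where they do the work, as an engineer would, in place of code of your own. Each camera call takes 0.05 s, during which the arm holds its last target. There are 200 camera calls.

## Working session

There is one attempt and no reset: what is moved stays moved. The work goes in short steps, Python scripts to look and compute and a tool call to move; the robot and the scene stay as the last step left them, time stands still between calls to the robot, and variables do not carry over. Pictures are saved under pics/ and viewed, about 12 in all and at most 16, crops included, and the job is handed in when it is done.

Besides the shell and the picture viewer there is one more tool, called after "Emit:" as name(argument=value, ...), one argument or row to a line, values as JSON. carry_out: Moves the arm, as the interface text tells. Its arguments: {"type":"object","properties":{"increments":{"type":"array"}},"required":["increments"]}

```bash
ls; mkdir -p pics; cat > h.py <<'E'
import numpy as np, cv2
from plant import ctrl
def snap(n): return ctrl.snapshot(n)
def proj(p,P):
    return cv2.projectPoints(np.array(P,float).reshape(-1,3),np.array(p["rvec"]),np.array(p["tvec"]),np.array(p["intrinsics"]),np.array(p["dist"]))[0].reshape(-1,2)
def ray(p,uv,z):
    n=cv2.undistortPoints(np.array(uv,float).reshape(-1,1,2),np.array(p["intrinsics"]),np.array(p["dist"])).reshape(-1,2)
    R=cv2.Rodrigues(np.array(p["rvec"]))[0]; C=-R.T@np.array(p["tvec"]).ravel()
    d=np.c_[n,np.ones(len(n))]@R
    return C+d*((z-C[2])/d[:,2])[:,None]
E
cat > a.py <<'E'
from h import *
for n in ("scene","top"):
    p=snap(n); cv2.imwrite(f"pics/{n}0.png",p["pixels"])
    R=cv2.Rodrigues(np.array(p["rvec"]))[0]; print(n,"cam",(-R.T@np.array(p["tvec"]).ravel()).round(3),R[2].round(2))
    for l in ("rack","rack_rail","stick","stick_tip","stand","stand_fork","channel_0","channel_3","channel_5","row_box_a","spare_box_a","cup_near"):
        print(l,[(np.round(d["centre"],3).tolist(),round(d["confidence"],2)) for d in ctrl.search_frame(p,l)])
print(ctrl.get_obs())
E
python3 a.py
```

```text
pics
scene cam [-0.387 -1.068  0.76 ] [ 0.66  0.57 -0.49]
rack [([0.583, 0.035, 0.016], 0.84), ([0.419, 0.205, 0.1], 0.22)]
rack_rail [([0.585, 0.036, 0.014], 0.94)]
stick [([0.42, 0.205, 0.107], 0.64)]
stick_tip [([0.419, 0.206, 0.104], 0.72)]
stand [([0.435, 0.198, 0.016], 0.84), ([0.586, 0.031, 0.012], 0.35)]
stand_fork [([0.433, 0.198, 0.022], 0.74)]
channel_0 [([0.586, 0.032, 0.012], 0.63), ([0.627, -0.281, 0.113], 0.59)]
channel_3 [([0.586, 0.032, 0.012], 0.63), ([0.627, -0.281, 0.113], 0.59)]
channel_5 [([0.586, 0.032, 0.012], 0.63), ([0.627, -0.281, 0.113], 0.59)]
row_box_a [([0.627, -0.038, 0.088], 0.63), ([0.624, 0.118, 0.083], 0.6)]
spare_box_a [([0.556, -0.439, 0.067], 0.94), ([0.63, -0.278, 0.115], 0.93), ([0.436, -0.732, 0.084], 0.73), ([0.581, 0.034, 0.015], 0.32)]
cup_near [([0.421, -0.192, 0.033], 0.75), ([0.628, -0.282, 0.112], 0.33)]
top cam [ 0.389 -0.236  1.627] [ 0.11  0.01 -0.99]
rack [([0.584, 0.057, 0.012], 0.67)]
rack_rail [([0.588, 0.053, 0.013], 0.77)]
stick [([0.422, 0.211, 0.102], 0.74)]
stick_tip [([0.424, 0.204, 0.103], 0.71), ([0.58, -0.424, 0.081], 0
[... 504 characters left out ...]
 0.26)]
cup_near [([0.427, -0.18, 0.051], 0.84)]
{'clock': 1.3, 'joint_pos': array([-5.25336663e+01,  2.05474957e+01,  6.81443421e-01, -5.66795514e-04,
       -7.01344127e+01, -1.65087635e+01]), 'qvel': array([ 0.10608063,  0.0094607 , -0.09400402,  0.11859803, -0.01325998,
       -0.00798652]), 'tau': array([-8.03993626e-04, -5.82384253e+01,  2.93286306e+01,  7.00184181e+00,
        1.23990927e-02, -6.15132035e-05]), 'tool_pos': array([ 0.24143278, -0.6303261 ,  0.22654271]), 'orientation': array([ 1.79999621e+02, -5.97268706e-04,  1.10957378e+02]), 'force': array([1.48402585, 0.02724461, 1.06088018]), 'moment': array([-0.0733324 , -0.04131984, -0.01248545]), 'opening': 0.08741155005036125}
```

View pics/scene0.png

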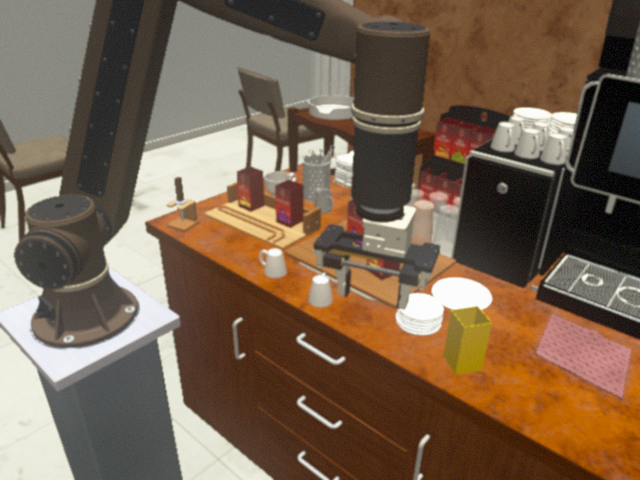

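View pics/top0.png

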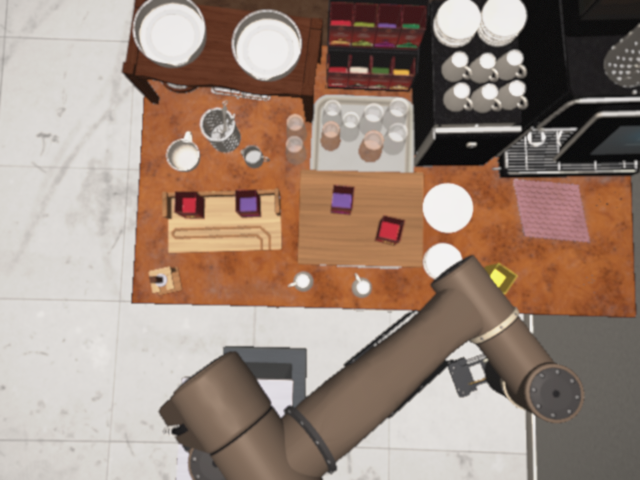

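Two spares stand on the board, with tops at top-view px (342,200) and (390,230). The row boxes are at (189,205) and (248,204), the yellow look-alike at (500,280), and the stick and stand at (163,280). Next is a closer crop of the rack and stand.

```bash
python3 - <<'E'
from h import *
a=cv2.imread("pics/top0.png")
c=cv2.resize(a[180:300,140:300],None,fx=5,fy=5,interpolation=cv2.INTER_CUBIC);cv2.imwrite("pics/c1.png",c)
b=cv2.resize(a[165:305,295:455],None,fx=4,fy=4,interpolation=cv2.INTER_CUBIC);cv2.imwrite("pics/c2.png",b)
E
```

```text
(no output)
```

View pics/c1.png

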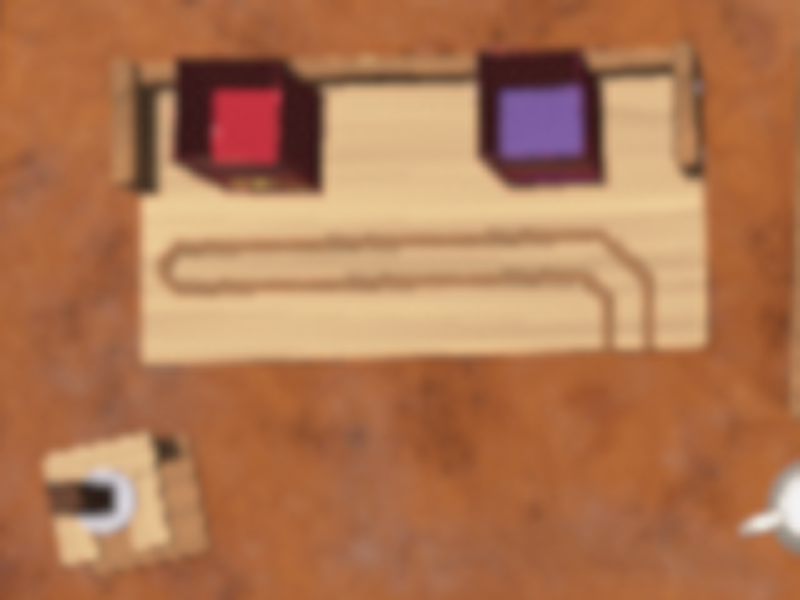

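View pics/c2.png

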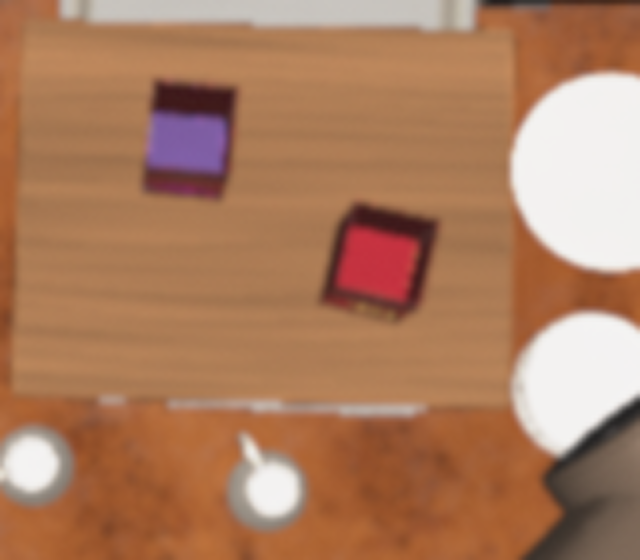

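The crop gives usable rack, bead and stand corners. I'll fit the poses from them and fit the boxes from their outlines.

```bash
cat >> h.py <<'E'
from scipy.optimize import least_squares, minimize
def T(pose,L):
    x,y,a=pose; L=np.atleast_2d(np.array(L,float)); c,s=np.cos(a),np.sin(a)
    return np.c_[x+c*L[:,0]-s*L[:,1], y+s*L[:,0]+c*L[:,1], L[:,2]]
def fitpts(p,L,uv,x0):
    r=least_squares(lambda q:(proj(p,T(q,L))-uv).ravel(),x0,loss="soft_l1"); return r.x,np.abs(r.fun).reshape(-1,2).max(1)
def boxfit(p,mask,x0,z0,dx=.06,dy=.058,h=.122):
    m=mask.astype(np.float32); 
    ys,xs=np.nonzero(mask); 
    m4=cv2.resize(m[ys.min()-15:ys.max()+16,xs.min()-15:xs.max()+16],None,fx=4,fy=4); o=np.array([xs.min()-15,ys.min()-15])
    L=[(sx*dx/2,sy*dy/2,z) for sx in(-1,1) for sy in(-1,1) for z in(z0,z0+h)]
    def cost(q):
        uv=((proj(p,T(q,L))-o+.5)*4*16).astype(np.int32)
        im=np.zeros(m4.shape,np.uint8); cv2.fillConvexPoly(im,cv2.convexHull(uv),1,shift=4)
        return 1-np.minimum(im,m4).sum()/np.maximum(im,m4).sum()
    b=min((minimize(cost,[x0[0],x0[1],a],method="Nelder-Mead",options=dict(initial_simplex=[[x0[0],x0[1],a],[x0[0]+.01,x0[1],a],[x0[0],x0[1]+.01,a],[x0[0],x0[1],a+.2]],xatol=1e-4,fatol=1e-4)) for a in (-.4,-.2,0,.2,.4)),key=lambda r:r.fun)
    return b.x,b.fun
E
python3 - <<'E'
from h import *
p=snap("top"); q0=np.array
U=lambda l:np.array(l,float)/5+[140,180]
zb=.017
L=[(-.085,.166,.012),(-.085,-.166,.012),(-.018,-.105,zb),(-.045,-.132,zb),(-.042,-.095,zb),(-.055,-.108,zb),(-.085,-.132,zb),(-.085,-.108,zb)]
uv=U([(143,360),(706,347),(603,235),(650,277),(585,277),(609,300),(648,350),(609,350)])
print("rack",fitpts(p,L,uv,[.6,.05,0]))
h=.035
print("stand",fitpts(p,[(h,h,.075),(h,-h,.075),(-h,-h,.075),(-h,h,.075)],U([(42,460),(152,432),(172,548),(62,568)]),[.42,.2,0]))
print("collar",ray(p,U([(107,500)]),.081))
for n in ("top","scene"):
    p=snap(n)
    for l,z in(("row_box_a",.012),("spare_box_a",.039)):
        for d in ctrl.outline_of(p,l):
            m=d["pixels"]
            if d["confidence"]<.4 or m.sum()<50: continue
            v,u=np.nonzero(m); g=ray(p,[[u.mean(),v.mean()]],z+.06)[0]
            b,c=boxfit(p,m,g[:2],z); print(n,l,round(d["confidence"],2),m.sum(),b.round(3),round(c,2))
E
```

```text
rack (array([0.5992851 , 0.05438509, 0.04668586]), array([0.42010932, 0.49973773, 0.12781448, 0.67390823, 0.15693259,
       0.35841238, 0.34569665, 0.14935315]))
stand (array([0.4215314 , 0.21279691, 0.2590625 ]), array([1.80519088, 0.8941989 , 1.90642657, 2.2050538 ]))
collar [[0.42306708 0.21126094 0.081     ]]
top row_box_a 0.75 715 [ 0.64   0.145 -0.059] 0.12
top row_box_a 0.67 679 [ 0.647 -0.019  0.034] 0.05
top spare_box_a 0.77 614 [ 0.659 -0.285 -0.078] 0.07
top spare_box_a 0.67 651 [ 0.576 -0.416 -0.23 ] 0.08
top spare_box_a 0.66 472 [ 0.453 -0.715 -0.114] 0.47
scene row_box_a 0.92 979 [0.641 0.145 0.433] 0.09
scene row_box_a 0.63 1256 [ 0.647 -0.02   0.076] 0.06
scene row_box_a 0.52 3074 [ 0.521 -0.049 -0.09 ] 0.7
scene spare_box_a 0.79 298 [ 0.58  -0.422  0.768] 0.72
scene spare_box_a 0.75 459 [ 0.661 -0.264  0.655] 0.59
scene spare_box_a 0.56 2558 [ 0.411 -0.738  0.83 ] 0.08
```

```bash
python3 - <<'E'
from h import *
from scipy.ndimage import map_coordinates
def dens(P,n=2):
    out=[]
    for a,b in zip(P[:-1],P[1:]):
        k=int(np.hypot(*(np.array(b)-a))*500)+2
        out+= [np.array(a)+(np.array(b)-a)*t for t in np.linspace(0,1,k)]
    return np.array(out)
up=dens([(-.018,.13),(-.018,-.105),(-.045,-.132),(-.084,-.132)]); lo=dens([(-.042,.13),(-.042,-.095),(-.055,-.108),(-.084,-.108)])
B=np.r_[up,lo]; B=np.c_[B,np.full(len(B),.017)]
M=dens([(-.03,.13),(-.03,-.1),(-.05,-.12),(-.084,-.12)]); M=np.c_[M,np.full(len(M),.012)]
ps=[snap("top"),snap("scene")]
ims=[cv2.GaussianBlur(p["pixels"].astype(float).sum(2),(0,0),.7) for p in ps]
for sel in ([0],[1],[0,1]):
    def c(q): return sum(map_coordinates(ims[i],proj(ps[i],T(q,B))[:,::-1].T,order=1).mean()-map_coordinates(ims[i],proj(ps[i],T(q,M))[:,::-1].T,order=1).mean() for i in sel)
    q0=[.5993,.0544,.0467]
    r=minimize(c,q0,method="Nelder-Mead",options=dict(initial_simplex=[q0,[.604,.054,.047],[.599,.06,.047],[.6,.054,.07]]))
    print(sel,r.x.round(4),r.fun)
    q=r.x
print(T(q,[(-.03,.135,.012),(-.03,-.1,.012),(-.05,-.12,.012),(-.078,-.12,.012)]).round(4))
for p in ps:
  for l in("stick","stand"):
    for d in ctrl.outline_of(p,l)[:1]:
        v,u=np.nonzero(d["pixels"]); print(l,d["confidence"],d["pixels"].sum(),u.min(),u.max(),v.min(),v.max(),ray(p,[[u.mean(),v.mean()]],.1))
E
```

```text
[0] [0.6001 0.0577 0.0619] -97.62910156336585
[1] [0.6014 0.055  0.0521] -47.845293126315255
[0, 1] [0.6006 0.0566 0.0614] -141.45267546218417
[[ 0.5623  0.1896  0.012 ]
 [ 0.5767 -0.045   0.012 ]
 [ 0.558  -0.0662  0.012 ]
 [ 0.5301 -0.0679  0.012 ]]
stick 0.45 153 149 166 275 285 [[0.42300922 0.21458656 0.1       ]]
stand 0.93 630 148 181 267 295 [[0.42186414 0.1914853  0.1       ]]
stick 0.71 279 174 185 177 220 [[0.42630731 0.21421129 0.1       ]]
stand 0.78 555 166 198 200 230 [[0.352288   0.08412597 0.1       ]]
```

Emit:
carry_out(
  increments=[
    [0,0,0,240,380,60,0],
    [0,0,0,240,380,60,0],
    [0,0,0,240,380,60,0],
    [0,0,0,240,380,60,0],
    [0,0,0,240,380,60,0],
    [0,0,0,240,380,60,0],
    [0,0,0,240,380,60,0],
    [0,0,0,240,380,60,0],
    [0,0,0,240,380,60,0],
    [0,0,-6,182,841,30,0],
    [0,0,-6,182,841,30,0],
    [0,0,-6,182,841,30,0],
    [0,0,-6,182,841,30,0],
    [0,0,-6,182,841,30,0],
    [0,0,-6,182,841,30,0],
    [0,0,-6,182,841,30,0],
    [0,0,-6,182,841,30,0],
    [0,0,-6,182,841,30,0],
    [0,0,-6,182,841,30,0],
    [0,0,-6,182,841,30,0],
  ],
)

```text
clock: 4.45
tool_pos: [0.4237, 0.2094, 0.2566]
orientation: [180.0, 0.0, 104.9]
force: [0.1, -0.9, -0.1]
opening: 0.0882
```

```bash
python3 - <<'E'
from h import *
p=snap("top"); a=cv2.imread("pics/top0.png")
def dr(q,o,w,h,f,name):
    c=cv2.resize(a[o[1]:o[1]+h,o[0]:o[0]+w],None,fx=f,fy=f,interpolation=cv2.INTER_CUBIC)
    for qq,col in q:
        for L in ([(-.018,.13,.017),(-.018,-.105,.017),(-.045,-.132,.017),(-.085,-.132,.017)],[(-.042,.13,.017),(-.042,-.095,.017),(-.055,-.108,.017),(-.085,-.108,.017)],[(-.085,.166,.012),(-.085,-.166,.012),(.01,-.166,.012)]):
            uv=((proj(p,T(qq,L))-o+.5)*f-.5)
            cv2.polylines(c,[(uv*16).astype(np.int32)],False,col,1,cv2.LINE_AA,4)
    return c
q=[((.5993,.0544,.0467),(255,0,0)),((.6006,.0566,.0614),(0,255,0))]
A=dr(q,[225,215],62,40,12,"");B=dr(q,[165,215],62,40,12,"")
cv2.imwrite("pics/ov.png",cv2.resize(np.vstack([B,A]),None,fx=.6,fy=.6,interpolation=cv2.INTER_AREA))
E
```

Emit:
carry_out(
  increments=[
    [0,0,0,-1,3,-50,0],
    [0,0,0,-1,3,-100,0],
    [0,0,0,-1,3,-150,0],
    [0,0,0,-1,3,-150,0],
    [0,0,0,-1,3,-150,0.5],
    [0,0,0,-1,3,-150,1],
    [0,0,0,-1,3,-150,1],
    [0,0,0,-1,3,-150,1],
    [0,0,0,-1,3,-150,1],
    [0,0,0,-1,3,-150,1],
  ],
)

```text
clock: 5.75
tool_pos: [0.4224, 0.2137, 0.1066]
orientation: [180.0, -0.0, 105.0]
force: [0.1, 0.7, -0.1]
opening: 0.0331
```

View pics/ov.png

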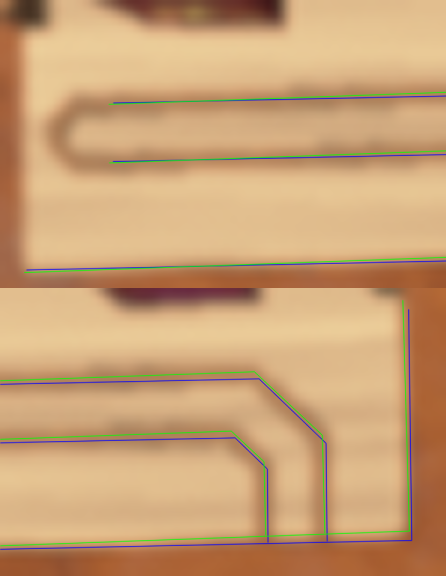

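The bead lines lie between the two fits, so I'll use rack pose (0.600, 0.055, 0.0525 rad). I'll finish this grip, then regrip turned 90° to centre the stick.

Emit:
carry_out(
  increments=[
    [0,0,0,0,0,0,1],
    [0,0,0,0,0,0,1],
    [0,0,0,0,0,0,1],
    [0,0,0,0,0,0,1],
    [0,0,0,0,0,0,1],
    [0,0,0,0,0,0,1],
  ],
)

```text
clock: 6.5
tool_pos: [0.4224, 0.2137, 0.1065]
orientation: [-180.0, 0.0, 105.0]
force: [0.5, 0.6, -0.8]
opening: 0.018
```

Emit:
carry_out(
  increments=[
    [0,0,0,0,0,0,0.6],
    [0,0,0,0,0,0,0.6],
    [0,0,0,0,0,0,0.4],
    [0,0,0,0,0,0,0.4],
    [0,0,10,0,0,0,0.4],
    [0,0,20,0,0,0,0.4],
    [0,0,30,0,0,0,0.4],
    [0,0,40,0,0,0,0.4],
    [0,0,50,0,0,0,0.4],
    [0,0,60,0,0,0,0.4],
    [0,0,70,0,0,0,0.4],
    [0,0,80,0,0,0,0.4],
    [0,0,90,0,0,0,0.4],
    [0,0,90,0,0,0,1],
    [0,0,90,0,0,0,1],
    [0,0,90,0,0,0,1],
    [0,0,90,0,0,0,1],
    [0,0,90,0,0,0,1],
    [0,0,90,0,0,0,1],
    [0,0,90,0,0,0,1],
  ],
)

```text
clock: 9.0
tool_pos: [0.4226, 0.2138, 0.1067]
orientation: [180.0, 0.0, -165.0]
force: [1.4, -0.1, 0.1]
opening: 0.018
```

Emit:
carry_out(
  increments=[
    [0,0,0,0,0,20,1],
    [0,0,0,0,0,45,1],
    [0,0,0,0,0,75,1],
    [0,0,0,0,0,90,1],
    [0,0,0,20,-4,90,1],
    [0,0,0,50,-9,90,1],
    [0,0,0,85,-15,90,1],
    [0,0,0,115,-21,90,1],
    [0,0,0,135,-24,90,1],
    [0,0,0,140.5,-25,90,1],
    [0,0,0,140.5,-25,70,1],
    [0,0,0,140.5,-25,45,1],
    [0,0,0,140.5,-25,30,1],
    [0,0,0,140.5,-25,20,1],
    [0,0,0,140.5,-25,20,1],
    [0,0,0,140.5,-25,20,1],
  ],
)

```text
clock: 11.0
tool_pos: [0.5633, 0.189, 0.1273]
orientation: [180.0, 0.1, -165.0]
force: [0.3, 0.7, -0.5]
opening: 0.0179
```

```bash
python3 - <<'E'
from h import *
p=snap("scene"); a=p["pixels"]
o=ctrl.get_obs(); t=o["tool_pos"]; print(t,o["orientation"],o["force"],o["opening"])
tip=t+[0,0,-.0916]; q=(.600,.0553,.0525)
print("tip pix",proj(p,[tip]), "ch0 pix",proj(p,T(q,[(-.03,.135,.012)])))
O=[195,160];f=6
c=cv2.resize(a[O[1]:O[1]+100,O[0]:O[0]+130],None,fx=f,fy=f,interpolation=cv2.INTER_CUBIC)
def ln(P,col):
    uv=(proj(p,P)-O+.5)*f-.5; cv2.polylines(c,[(uv*16).astype(np.int32)],False,col,1,cv2.LINE_AA,4)
for L in ([(-.018,.13,.017),(-.018,-.105,.017),(-.045,-.132,.017),(-.085,-.132,.017)],[(-.042,.13,.017),(-.042,-.095,.017),(-.055,-.108,.017),(-.085,-.108,.017)],[(-.085,.166,.012),(-.085,-.166,.012)]): ln(T(q,L),(0,255,0))
ln([tip,tip+[0,0,.14]],(255,0,0))
cv2.imwrite("pics/s1.png",c)
E
```

```text
[0.56337614 0.18897342 0.12742487] [ 1.79981304e+02  7.57929250e-02 -1.65029007e+02] [ 0.02838171 -0.11341149 -1.57879504] 0.017896269264893877
tip pix [[222.55472035 202.47420908]] ch0 pix [[223.07189828 209.41280416]]
```

View pics/s1.png

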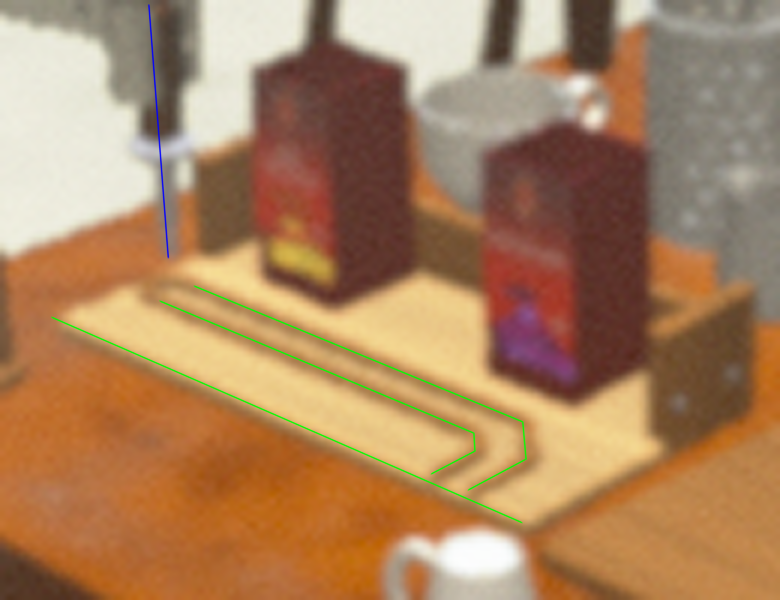

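Stick and bead overlays share the same ~1 px scene-camera offset, so their relative alignment is good. Descending into the channel.

Emit:
carry_out(
  increments=[
    [0,0,0,-0.3,-0.5,-5,1],
    [0,0,0,-0.3,-0.5,-10,1],
    [0,0,0,-0.3,-0.5,-14,1],
    [0,0,0,-0.3,-0.5,-17,1],
    [0,0,0,-0.3,-0.5,-19,1],
    [0,0,0,-0.3,-0.5,-20,1],
    [0,0,0,-0.3,-0.5,-21,1],
    [0,0,0,-0.3,-0.5,-21,1],
    [0,0,0,-0.3,-0.5,-21,1],
  ],
)

```text
clock: 12.18
tool_pos: [0.5627, 0.1882, 0.1056]
orientation: [-180.0, 0.0, -165.0]
force: [0.6, 0.3, -0.3]
opening: 0.018
```

Emit:
carry_out(
  increments=[
    [0,0,0,0.2,-3.7,0,1],
    [0,0,0,0.4,-7.5,0,1],
    [0,0,0,0.6,-11.2,0,1],
    [0,0,0,0.8,-15,0,1],
    [0,0,0,1,-18.7,0,1],
    [0,0,0,1.2,-22.5,0,1],
    [0,0,0,1.4,-26.2,0,1],
    [0,0,0,1.6,-30,0,1],
    [0,0,0,1.8,-33.7,0,1],
    [0,0,0,2,-37.5,0,1],
    [0,0,0,2.2,-41.2,0,1],
    [0,0,0,2.4,-45,0,1],
    [0,0,0,2.6,-48.7,0,1],
    [0,0,0,2.8,-52.5,0,1],
    [0,0,0,3,-56.2,0,1],
    [0,0,0,3.2,-60,0,1],
    [0,0,0,3.4,-63.7,0,1],
    [0,0,0,3.6,-67.5,0,1],
    [0,0,0,3.8,-71.2,0,1],
    [0,0,0,4,-75,0,1],
  ],
)

```text
clock: 14.68
tool_pos: [0.5666, 0.1129, 0.1056]
orientation: [180.0, 0.0, -165.0]
force: [-0.0, -0.7, -0.7]
opening: 0.0174
```

Emit:
carry_out(
  increments=[
    [0,0,0,0.2,-4,0,1],
    [0,0,0,0.4,-8,0,1],
    [0,0,0,0.6,-12,0,1],
    [0,0,0,0.8,-16,0,1],
    [0,0,0,1,-20,0,1],
    [0,0,0,1.3,-24,0,1],
    [0,0,0,1.5,-28,0,1],
    [0,0,0,1.7,-32,0,1],
    [0,0,0,1.9,-36,0,1],
    [0,0,0,2.1,-40,0,1],
    [0,0,0,2.3,-44,0,1],
    [0,0,0,2.5,-48,0,1],
    [0,0,0,2.7,-52,0,1],
    [0,0,0,2.9,-56,0,1],
    [0,0,0,3.1,-60,0,1],
    [0,0,0,3.4,-64,0,1],
    [0,0,0,3.6,-68,0,1],
    [0,0,0,3.8,-72,0,1],
    [0,0,0,4,-76,0,1],
    [0,0,0,4.2,-79.5,0,1],
  ],
)

```text
clock: 17.18
tool_pos: [0.5708, 0.0334, 0.1056]
orientation: [-180.0, 0.0, -165.0]
force: [0.3, 0.3, -1.0]
opening: 0.0182
```

Emit:
carry_out(
  increments=[
    [0,0,0,0.2,-4,0,1],
    [0,0,0,0.4,-8,0,1],
    [0,0,0,0.6,-12,0,1],
    [0,0,0,0.8,-16,0,1],
    [0,0,0,1,-20,0,1],
    [0,0,0,1.3,-24,0,1],
    [0,0,0,1.5,-28,0,1],
    [0,0,0,1.7,-32,0,1],
    [0,0,0,1.9,-36,0,1],
    [0,0,0,2.1,-40,0,1],
    [0,0,0,2.3,-44,0,1],
    [0,0,0,2.5,-48,0,1],
    [0,0,0,2.7,-52,0,1],
    [0,0,0,2.9,-56,0,1],
    [0,0,0,3.1,-60,0,1],
    [0,0,0,3.4,-64,0,1],
    [0,0,0,3.6,-68,0,1],
    [0,0,0,3.8,-72,0,1],
    [0,0,0,4,-76,0,1],
    [0,0,0,4.2,-79.5,0,1],
  ],
)

```text
clock: 19.68
tool_pos: [0.575, -0.0461, 0.1056]
orientation: [180.0, -0.0, -165.0]
force: [0.7, -0.4, -1.0]
opening: 0.0177
```

Emit:
carry_out(
  increments=[
    [0,0,0,0,0,0,1],
    [0,0,0,-2.4,-2.6,0,1],
    [0,0,0,-4.7,-5.3,0,1],
    [0,0,0,-7,-7.9,0,1],
    [0,0,0,-9.4,-10.5,0,1],
    [0,0,0,-11.8,-13.2,0,1],
    [0,0,0,-14.2,-15.8,0,1],
    [0,0,0,-16.5,-18.4,0,1],
    [0,0,0,-18.7,-21,0,1],
    [0,0,0,-18.7,-21,0,1],
    [0,0,0,-22.2,-21.2,0,1],
    [0,0,0,-25.7,-21.4,0,1],
    [0,0,0,-29.2,-21.6,0,1],
    [0,0,0,-32.7,-21.8,0,1],
    [0,0,0,-36.2,-21.9,0,1],
    [0,0,0,-39.7,-22.1,0,1],
    [0,0,0,-43.2,-22.3,0,1],
    [0,0,0,-46.7,-22.5,0,1],
    [0,0,0,-46.7,-22.5,0,1],
    [0,0,0,-46.7,-22.5,0,1],
  ],
)

```text
clock: 22.18
tool_pos: [0.5284, -0.0683, 0.1056]
orientation: [-180.0, 0.0, -165.0]
force: [-0.2, 1.5, -0.0]
opening: 0.0176
```

Emit:
carry_out(
  increments=[
    [0,0,0,-3.5,-0.2,0,1],
    [0,0,0,-7,-0.4,0,1],
    [0,0,0,-10,-0.6,0,1],
    [0,0,0,-12,-0.7,8,1],
    [0,0,0,-12,-0.7,25,1],
    [0,0,0,-12,-0.7,60,1],
    [0,0,0,-12,-0.7,92,1],
    [0,0,0,-20,30,92,1],
    [0,0,0,-33,75,92,1],
    [0,0,0,-50,125,92,1],
    [0,0,0,-67,175,92,1],
    [0,0,0,-84,225,92,1],
    [0,0,0,-98,260,92,1],
    [0,0,0,-106,280,92,1],
    [0,0,0,-106,282,92,1],
    [0,0,0,-106,282,92,1],
    [0,0,0,-106,282,92,1],
  ],
)

```text
clock: 24.3
tool_pos: [0.4225, 0.213, 0.1977]
orientation: [-180.0, -0.0, -165.1]
force: [0.8, -0.3, -0.1]
opening: 0.0182
```

Now I lower the stick to its original height, with a small y correction, watching the force.

Emit:
carry_out(
  increments=[
    [0,0,0,0,0.6,-30,1],
    [0,0,0,0,0.6,-55,1],
    [0,0,0,0,0.6,-72,1],
    [0,0,0,0,0.6,-80,1],
    [0,0,0,0,0.6,-85,1],
    [0,0,0,0,0.6,-88,1],
    [0,0,0,0,0.6,-90,1],
    [0,0,0,0,0.6,-90.5,1],
    [0,0,0,0,0.6,-90.5,1],
    [0,0,0,0,0.6,-90.5,0.6],
    [0,0,0,0,0.6,-90.5,0.6],
    [0,0,0,0,0.6,-90.5,0.2],
    [0,0,0,0,0.6,-90.5,0],
    [0,0,0,0,0.6,-90.5,0],
    [0,0,0,0,0.6,-60,0],
    [0,0,0,0,0.6,-20,0],
    [0,0,0,0,0.6,30,0],
    [0,0,0,0,0.6,80,0],
  ],
)

```text
clock: 26.55
tool_pos: [0.4221, 0.214, 0.2792]
orientation: [-180.0, -0.0, -165.0]
force: [0.6, 0.7, 0.4]
opening: 0.0876
```

```bash
python3 - <<'E'
from h import *
p=snap("scene"); t=snap("top")
c=cv2.resize(p["pixels"][160:240,150:250],None,fx=4,fy=4,interpolation=cv2.INTER_CUBIC)
d=cv2.resize(t["pixels"][165:305,140:440],None,fx=2.5,fy=2.5,interpolation=cv2.INTER_CUBIC)
w=np.zeros((320+350,750,3),np.uint8); w[:320,:400]=c; w[320:,:]=d; cv2.imwrite("pics/s2.png",cv2.resize(w,None,fx=.85,fy=.85))
for d in ctrl.outline_of(t,"spare_box_a")+[]:
    m=d["pixels"]
    if d["confidence"]<.4: continue
    v,u=np.nonzero(m); g=ray(t,[[u.mean(),v.mean()]],.1)[0]
    if not -.55<g[1]<-.1: continue
    b,cc=boxfit(t,m,g[:2],.039); print(d["confidence"],b.round(3),round(cc,2))
print(ctrl.get_obs()["tool_pos"])
E
```

```text
0.98 [ 0.658 -0.285 -0.025] 0.07
0.9 [ 0.576 -0.417 -0.181] 0.06
[0.42330796 0.21520358 0.28028766]
```

View pics/s2.png

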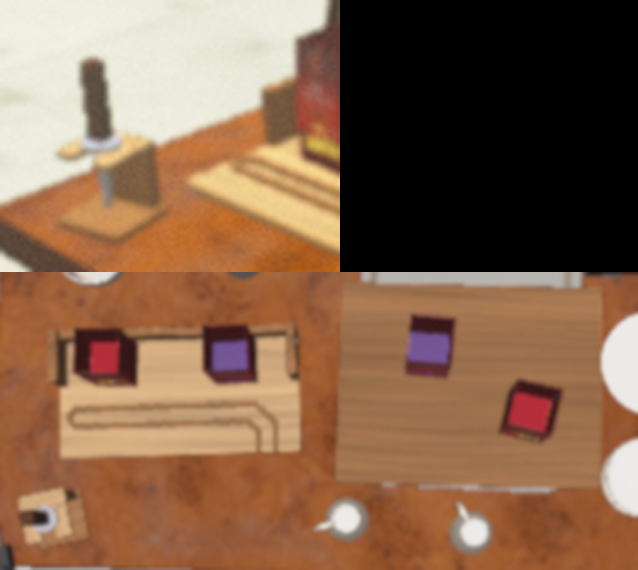

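The stick hangs upright in the fork again. Layout in rack y: A to about +118, B to about -118, spares at ±40 mm. First, grip row box A across its depth and slide it left about 29 mm.

Emit:
carry_out(
  increments=[
    [0,0,-6,60,-20,0,0],
    [0,0,-12,110,-35,0,0],
    [0,0,-12,160,-50,0,0],
    [0,0,-12,200,-65,0,0],
    [0,0,-12,215.5,-68.5,0,0],
    [0,0,-12,215.5,-68.5,0,0],
    [0,0,-12,215.5,-68.5,-40,0],
    [0,0,-12,215.5,-68.5,-90,0],
    [0,0,-12,215.5,-68.5,-140,0],
    [0,0,-12,215.5,-68.5,-175,0],
    [0,0,-12,215.5,-68.5,-193,0],
    [0,0,-12,215.5,-68.5,-193,0],
    [0,0,-12,215.5,-68.5,-193,0.25],
    [0,0,-12,215.5,-68.5,-193,0.3],
    [0,0,-12,215.5,-68.5,-193,0.35],
    [0,0,-12,215.5,-68.5,-193,0.4],
    [0,0,-12,215.5,-68.5,-193,0.4],
    [0,0,-12,215.5,-68.5,-193,0.4],
  ],
)

```text
clock: 28.95
tool_pos: [0.6383, 0.1459, 0.0854]
orientation: [180.0, 0.1, -177.0]
force: [-0.2, 1.2, 5.7]
opening: 0.0603
```

Emit:
carry_out(
  increments=[
    [0,0,0,-0.2,4,0,0.45],
    [0,0,0,-0.4,8,0,0.45],
    [0,0,0,-0.7,13,0,0.45],
    [0,0,0,-1,18,0,0.45],
    [0,0,0,-1.3,23,0,0.45],
    [0,0,0,-1.5,27,0,0.45],
    [0,0,0,-1.6,29,0,0.45],
    [0,0,0,-1.6,29,0,0.45],
    [0,0,0,-1.6,29,0,0.2],
    [0,0,0,-1.6,29,0,0],
    [0,0,0,-1.6,29,0,0],
    [0,0,0,-1.6,29,0,0],
    [0,0,0,-1.6,29,30,0],
    [0,0,0,-1.6,29,70,0],
    [0,0,0,-1.6,29,110,0],
    [0,0,0,2,-35,110,0],
    [0,0,0,5,-90,110,0],
    [0,0,0,9.5,-140,110,0],
    [0,0,0,9.5,-164,110,0],
    [0,0,0,9.5,-164,110,0],
  ],
)

```text
clock: 31.45
tool_pos: [0.6472, -0.0197, 0.1945]
orientation: [180.0, -0.0, -177.2]
force: [-0.5, -0.3, 0.8]
opening: 0.0874
```

Emit:
carry_out(
  increments=[
    [0,0,0,0,0,-40,0],
    [0,0,0,0,0,-80,0],
    [0,0,0,0,0,-109,0],
    [0,0,0,0,0,-109,0],
    [0,0,0,0,0,-109,0.25],
    [0,0,0,0,0,-109,0.3],
    [0,0,0,0,0,-109,0.35],
    [0,0,0,0,0,-109,0.4],
    [0,0,0,0,0,-109,0.4],
    [0,0,0,0,0,-109,0.45],
    [0,0,0,0.3,-6,-109,0.45],
    [0,0,0,0.6,-12,-109,0.45],
    [0,0,0,0.9,-18,-109,0.45],
    [0,0,0,1.2,-24,-109,0.45],
    [0,0,0,1.6,-30,-109,0.45],
    [0,0,0,1.9,-36,-109,0.45],
    [0,0,0,2.1,-40,-109,0.45],
    [0,0,0,2.2,-42,-109,0.45],
    [0,0,0,2.2,-42,-109,0.45],
  ],
)

```text
clock: 33.83
tool_pos: [0.6509, -0.0604, 0.0865]
orientation: [-180.0, 0.2, -177.0]
force: [1.0, 1.5, 4.9]
opening: 0.0601
```

Emit:
carry_out(
  increments=[
    [0,0,0,0,0,0,0.2],
    [0,0,0,0,0,0,0],
    [0,0,0,0,0,0,0],
    [0,0,0,0,0,0,0],
    [0,0,0,0,0,30,0],
    [0,0,0,0,0,80,0],
    [0,0,0,0,0,140,0],
    [0,0,0,-60,40,170,0],
    [0,0,0,-120,80,170,0],
    [0,0,0,-180,100,170,0],
    [0,0,0,-180,100,170,0],
    [0,0,0,-180,100,170,0],
    [0,0,0,-180,100,170,0],
  ],
)

```text
clock: 35.45
tool_pos: [0.47, 0.0398, 0.2558]
orientation: [180.0, 0.0, -177.0]
force: [-0.0, -0.1, -0.3]
opening: 0.0878
```

```bash
cat > b.py <<'E'
from h import *
import sys
q=(.600,.0553,.0525)
def loc(b):
    c,s=np.cos(q[2]),np.sin(q[2]); d=np.array(b[:2])-q[:2]; return np.round([c*d[0]+s*d[1],-s*d[0]+c*d[1]],3)
n=sys.argv[1]
for cam in ("top","scene"):
    p=snap(cam)
    if cam=="top": cv2.imwrite(f"pics/{n}.png",cv2.resize(p["pixels"][165:305,140:440],None,fx=2.5,fy=2.5,interpolation=cv2.INTER_CUBIC))
    for l in ("spare_box_a","row_box_a"):
      for d in ctrl.outline_of(p,l):
        m=d["pixels"]
        if d["confidence"]<.35 or m.sum()<200: continue
        v,u=np.nonzero(m); g=ray(p,[[u.mean(),v.mean()]],.08)[0]
        if not -.55<g[1]<.3: continue
        z=.012 if g[1]>-.15 else .039
        b,cc=boxfit(p,m,g[:2],z); 
        if cc<.25: print(cam,l,round(d["confidence"],2),b.round(3),round(cc,2),"rack",loc(b))
print(ctrl.get_obs()["tool_pos"],ctrl.get_obs()["orientation"])
E
python3 b.py r1
```

```text
top spare_box_a 0.97 [ 0.657 -0.285 -0.049] 0.08 rack [ 0.039 -0.343]
top spare_box_a 0.8 [ 0.576 -0.417 -0.226] 0.07 rack [-0.048 -0.47 ]
top row_box_a 0.97 [0.638 0.174 0.032] 0.06 rack [0.044 0.116]
top row_box_a 0.58 [ 0.65  -0.058  0.009] 0.08 rack [ 0.044 -0.116]
scene spare_box_a 0.83 [ 0.661 -0.283  0.004] 0.15 rack [ 0.043 -0.342]
scene spare_box_a 0.6 [ 0.579 -0.418 -0.209] 0.04 rack [-0.046 -0.471]
scene row_box_a 0.88 [ 0.639  0.173 -0.266] 0.11 rack [0.045 0.115]
scene row_box_a 0.63 [ 0.654 -0.057  0.093] 0.17 rack [ 0.048 -0.115]
[0.46986118 0.03948357 0.25510166] [-1.79971903e+02 -5.55667371e-02 -1.77088487e+02]
```

View pics/r1.png

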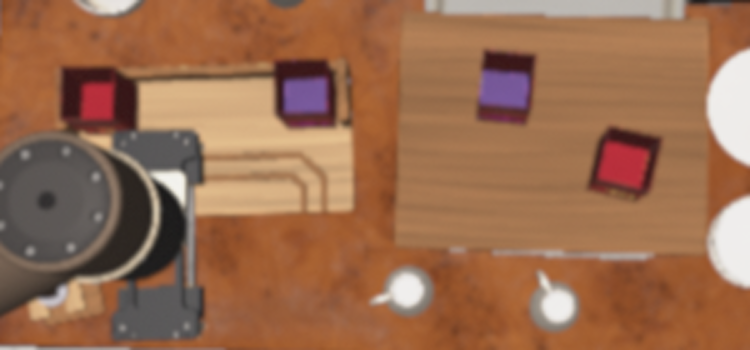

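Both row boxes stand at rack y ±116 mm, upright against the rail. The spares have not moved, so now spare 1 at (0.658, -0.285).

Emit:
carry_out(
  increments=[
    [0,0,0,30,-50,0,0],
    [0,0,-3,65,-105,0,0],
    [0,0,-6,95,-160,0,0],
    [0,0,-6,125,-215,0,0],
    [0,0,-6,155,-265,0,0],
    [0,0,-6,180,-310,0,0],
    [0,0,-6,188,-325,0,0],
    [0,0,-6,188,-325,0,0],
    [0,0,-6,188,-325,-40,0],
    [0,0,-6,188,-325,-90,0],
    [0,0,-6,188,-325,-125,0],
    [0,0,-6,188,-325,-142,0],
    [0,0,-6,188,-325,-142,0],
    [0,0,-6,188,-325,-142,0.25],
    [0,0,-6,188,-325,-142,0.3],
    [0,0,-6,188,-325,-142,0.35],
    [0,0,-6,188,-325,-142,0.4],
    [0,0,-6,188,-325,-142,0.45],
    [0,0,-6,188,-325,-142,0.45],
    [0,0,-6,188,-325,-142,0.45],
  ],
)

```text
clock: 38.25
tool_pos: [0.6581, -0.2855, 0.1145]
orientation: [-180.0, 0.1, 177.0]
force: [1.1, -0.6, 6.8]
opening: 0.0603
```

Emit:
carry_out(
  increments=[
    [0,0,0,0,0,20,0.45],
    [0,0,0,0,0,60,0.45],
    [0,0,0,0,0,110,0.45],
    [0,0,0,0,0,140,0.45],
    [0,0,2,-3,30,140,0.45],
    [0,0,4,-6,75,140,0.45],
    [0,0,6,-9,125,140,0.45],
    [0,0,6,-12,175,140,0.45],
    [0,0,6,-15,225,140,0.45],
    [0,0,6,-18,275,140,0.45],
    [0,0,6,-20,325,140,0.45],
    [0,0,6,-22.5,365,140,0.45],
    [0,0,6,-22.5,383,140,0.45],
    [0,0,6,-22.5,383,140,0.45],
    [0,0,6,-22.5,383,140,0.45],
  ],
)

```text
clock: 40.12
tool_pos: [0.6348, 0.0969, 0.2531]
orientation: [-180.0, -0.1, -177.1]
force: [-0.4, 0.2, -2.0]
opening: 0.0599
```

Emit:
carry_out(
  increments=[
    [0,0,0,0,0,-30,0.45],
    [0,0,0,0,0,-70,0.45],
    [0,0,0,0,0,-110,0.45],
    [0,0,0,0,0,-140,0.45],
    [0,0,0,0,0,-155,0.45],
    [0,0,0,0,0,-162,0.45],
    [0,0,0,0,0,-164,0.45],
    [0,0,0,0,0,-164,0.45],
    [0,0,0,2,0,-164,0.45],
    [0,0,0,4,0,-164,0.45],
    [0,0,0,6,0,-164,0.45],
    [0,0,0,6,0,-166,0.45],
    [0,0,0,6,0,-166,0.45],
  ],
)

```text
clock: 41.75
tool_pos: [0.6415, 0.0978, 0.0879]
orientation: [180.0, 0.1, -177.0]
force: [0.3, -1.5, 0.9]
opening: 0.06
```

Emit:
carry_out(
  increments=[
    [0,0,0,0,0,0,0.3],
    [0,0,0,0,0,0,0.2],
    [0,0,0,0,0,0,0],
    [0,0,0,0,0,0,0],
    [0,0,0,0,0,30,0],
    [0,0,0,0,0,80,0],
    [0,0,0,0,0,135,0],
    [0,0,0,-60,-20,167,0],
    [0,0,0,-120,-40,167,0],
    [0,0,0,-171,-58,167,0],
    [0,0,0,-171,-58,167,0],
    [0,0,0,-171,-58,167,0],
  ],
)

```text
clock: 43.25
tool_pos: [0.4703, 0.0399, 0.2553]
orientation: [180.0, 0.1, -177.0]
force: [-0.4, -0.0, -0.2]
opening: 0.0874
```

```bash
python3 b.py r2
```

```text
top spare_box_a 0.81 [ 0.576 -0.417 -0.188] 0.06 rack [-0.048 -0.47 ]
top spare_box_a 0.77 [ 0.641  0.098 -0.017] 0.15 rack [0.043 0.04 ]
top row_box_a 0.72 [ 0.652 -0.058 -0.013] 0.07 rack [ 0.046 -0.115]
top row_box_a 0.58 [0.638 0.175 0.055] 0.11 rack [0.044 0.117]
scene spare_box_a 0.69 [ 0.646  0.1   -0.206] 0.07 rack [0.048 0.042]
scene spare_box_a 0.57 [ 0.579 -0.418 -0.264] 0.04 rack [-0.046 -0.472]
scene row_box_a 0.8 [ 0.653 -0.057  0.099] 0.15 rack [ 0.047 -0.115]
scene row_box_a 0.63 [0.632 0.182 0.87 ] 0.21 rack [0.039 0.125]
[0.47054457 0.03999829 0.25395636] [-1.79967044e+02 -7.18596724e-02 -1.77049257e+02]
```

Emit:
carry_out(
  increments=[
    [0,0,0,10,-45,0,0],
    [0,0,-5,25,-100,0,0],
    [0,0,-10,38,-155,0,0],
    [0,0,-15,50,-210,0,0],
    [0,0,-15,63,-265,0,0],
    [0,0,-15,76,-320,0,0],
    [0,0,-15,88,-375,0,0],
    [0,0,-15,100,-425,0,0],
    [0,0,-15,107,-457,0,0],
    [0,0,-15,107,-457,0,0],
    [0,0,-15,107,-457,-40,0],
    [0,0,-15,107,-457,-90,0],
    [0,0,-15,107,-457,-125,0],
    [0,0,-15,107,-457,-142,0],
    [0,0,-15,107,-457,-142,0],
    [0,0,-15,107,-457,-142,0.25],
    [0,0,-15,107,-457,-142,0.35],
    [0,0,-15,107,-457,-142,0.45],
    [0,0,-15,107,-457,-142,0.45],
    [0,0,-15,107,-457,-142,0.45],
  ],
)

```text
clock: 46.05
tool_pos: [0.5774, -0.4175, 0.1135]
orientation: [-180.0, 0.1, 168.0]
force: [0.8, 1.2, 4.7]
opening: 0.0598
```

Emit:
carry_out(
  increments=[
    [0,0,0,0,0,0,0.45],
    [0,0,0,0,0,0,0.45],
    [0,0,0,0,0,20,0.45],
    [0,0,0,0,0,50,0.45],
    [0,0,0,0,0,50,0.45],
  ],
)

```text
clock: 46.68
tool_pos: [0.5781, -0.4178, 0.1648]
orientation: [-179.9, 0.2, 168.0]
force: [-0.2, 0.4, -2.4]
opening: 0.0599
```

Emit:
carry_out(
  increments=[
    [0,0,0,0,0,40,0.45],
    [0,0,0,0,0,80,0.45],
    [0,0,0,2,20,90,0.45],
    [0,0,5,10,65,90,0.45],
    [0,0,10,18,115,90,0.45],
    [0,0,15,25,165,90,0.45],
    [0,0,15,33,215,90,0.45],
    [0,0,15,40,265,90,0.45],
    [0,0,15,48,315,90,0.45],
    [0,0,15,55,365,90,0.45],
    [0,0,15,60,410,90,0.45],
    [0,0,15,62.5,435,90,0.45],
    [0,0,15,62.5,435,90,0.45],
    [0,0,15,62.5,435,90,0.45],
  ],
)

```text
clock: 48.42
tool_pos: [0.6387, 0.0179, 0.2512]
orientation: [-180.0, -0.1, -177.0]
force: [0.3, -1.4, -1.3]
opening: 0.0596
```

Emit:
carry_out(
  increments=[
    [0,0,0,0,0,-30,0.45],
    [0,0,0,0,0,-70,0.45],
    [0,0,0,0,0,-110,0.45],
    [0,0,0,0,0,-140,0.45],
    [0,0,0,0,0,-155,0.45],
    [0,0,0,0,0,-163,0.45],
    [0,0,0,0,0,-165,0.45],
    [0,0,0,0,0,-165,0.45],
    [0,0,0,2,0,-165,0.45],
    [0,0,0,4,0,-165,0.45],
    [0,0,0,6,0,-165,0.45],
    [0,0,0,6,0,-167,0.45],
    [0,0,0,6,0,-167,0.45],
  ],
)

```text
clock: 50.05
tool_pos: [0.6462, 0.0178, 0.0867]
orientation: [-180.0, 0.1, -177.0]
force: [-3.1, 0.3, 5.3]
opening: 0.0597
```

Emit:
carry_out(
  increments=[
    [0,0,0,0,0,0,0.3],
    [0,0,0,0,0,0,0.2],
    [0,0,0,0,0,0,0],
    [0,0,0,0,0,0,0],
    [0,0,0,0,0,30,0],
    [0,0,0,0,0,80,0],
    [0,0,0,0,0,135,0],
    [0,0,0,-50,-40,167,0],
    [0,0,0,-100,-90,167,0],
    [0,0,0,-130,-150,167,0],
    [0,0,0,-150,-220,167,0],
    [0,0,0,-160,-270,167,0],
    [0,0,0,-170,-320,167,0],
    [0,0,0,-170,-320,167,0],
    [0,0,0,-170,-320,167,0],
  ],
)

```text
clock: 51.92
tool_pos: [0.4752, -0.3027, 0.2523]
orientation: [180.0, -0.0, -177.1]
force: [-0.4, 0.5, -1.0]
opening: 0.0877
```

```bash
python3 b.py r3; python3 - <<'E'
from h import *
p=snap("scene")
cv2.imwrite("pics/s3.png",cv2.resize(p["pixels"][150:320,150:400],None,fx=3,fy=3,interpolation=cv2.INTER_CUBIC))
E
```

```text
top spare_box_a 0.91 [0.642 0.1   0.024] 0.11 rack [0.045 0.042]
top row_box_a 0.59 [0.637 0.173 0.013] 0.14 rack [0.043 0.116]
scene spare_box_a 0.79 [0.64  0.027 0.797] 0.15 rack [ 0.039 -0.03 ]
scene spare_box_a 0.59 [0.637 0.106 0.834] 0.19 rack [0.04  0.049]
scene row_box_a 0.68 [0.631 0.18  0.87 ] 0.2 rack [0.037 0.123]
[ 0.47604911 -0.30117672  0.25276876] [-1.79995311e+02  2.15537906e-02 -1.76936157e+02]
```

View pics/r3.png

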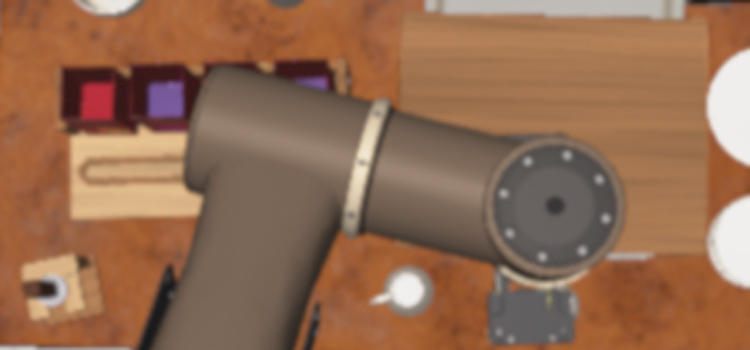

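View pics/s3.png

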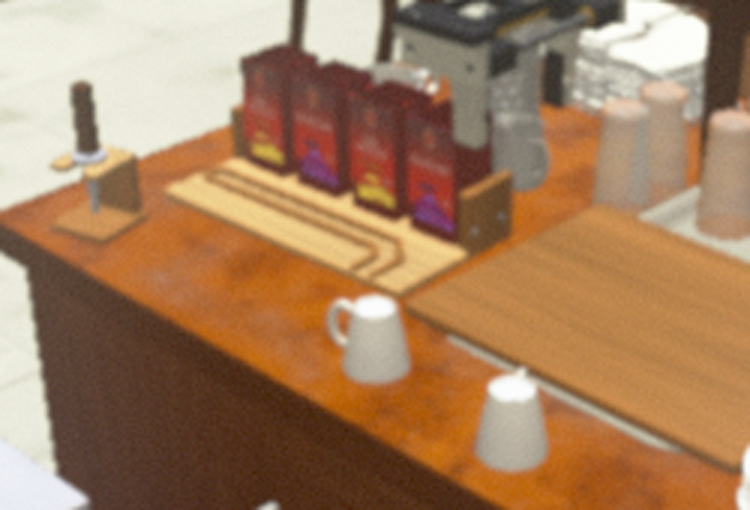

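All four boxes stand in line, the board is clear, and the stick hangs in its stand. One unobstructed check of the last box, then hand in.

Emit:
carry_out(
  increments=[
    [0,0,0,-30,-60,20,0],
    [0,0,0,-60,-115,20,0],
    [0,0,0,-90,-170,20,0],
    [0,0,0,-125,-230,20,0],
    [0,0,0,-165,-290,20,0],
    [0,0,0,-165,-290,20,0],
    [0,0,0,-165,-290,20,0],
  ],
)

```text
clock: 53.15
tool_pos: [0.3097, -0.593, 0.2718]
orientation: [180.0, -0.0, -177.2]
force: [0.0, 0.1, -0.2]
opening: 0.0879
```

```bash
python3 b.py r4; python3 - <<'E'
from h import *
p=snap("top")
for l in("stick","cup_near","cup_far"): print(l,[(np.round(d["centre"],3).tolist(),round(d["confidence"],2)) for d in ctrl.search_frame(p,l)][:2])
E
```

```text
top spare_box_a 0.74 [0.643 0.098 0.044] 0.07 rack [0.045 0.041]
top spare_box_a 0.68 [0.647 0.019 0.029] 0.05 rack [ 0.045 -0.039]
top row_box_a 0.97 [0.637 0.173 0.026] 0.12 rack [0.043 0.116]
top row_box_a 0.81 [ 0.651 -0.058  0.024] 0.05 rack [ 0.045 -0.116]
scene spare_box_a 0.75 [0.637 0.107 0.835] 0.18 rack [0.04  0.049]
scene spare_box_a 0.71 [0.641 0.029 0.8  ] 0.15 rack [ 0.04  -0.029]
scene row_box_a 0.78 [ 0.655 -0.056  0.123] 0.17 rack [ 0.049 -0.114]
scene row_box_a 0.77 [0.631 0.18  0.868] 0.19 rack [0.037 0.123]
[ 0.31158519 -0.59132305  0.27303194] [-1.79973837e+02  2.98594470e-02 -1.76938200e+02]
stick [([0.417, 0.207, 0.106], 0.68), ([0.573, 0.046, 0.014], 0.6)]
cup_near [([0.43, -0.179, 0.054], 0.81)]
cup_far [([0.418, -0.348, 0.053], 0.79)]
```

View pics/r4.png

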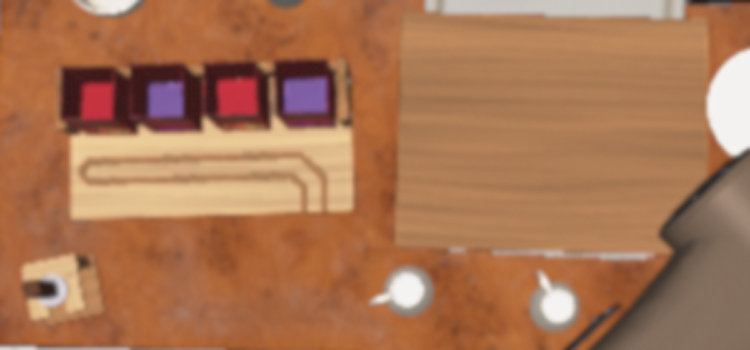

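The top view shows four boxes in one row at x ≈ 43–45 mm, an empty serving board, the stick in its stand, and both cups where they were. Handing in.

```bash
python3 -c "
from plant import ctrl
print(ctrl.close_job())"
```

```text
the job is handed in; nothing more can be done
None
```

The whole job was carried out and handed in at about 53 s on the robot's clock. The system gives no verdict, so these are my own checks.

- **Stick and channel:** I gripped the stick twice at right angles to centre it, then drew its tip from the closed end out through the mouth at about 3 cm/s. The tip stayed about 2 mm above the channel floor, and wrist force at the end of each move was 1.5 N or less. It was then hung back in its stand.
- **Boxes:** This start had two spare boxes. I slid the two row boxes apart to about ±116 mm along the row and set the spares at about +41 and −39 mm.
- **Last checks:** In the last top picture all four boxes are at rack x = 43–45 mm (allowed 36–56). The stick stands upright in its fork, and the arm is clear of everything. The cups and the yellow look-alike were not touched.
- **Disagreement:** The scene camera's box fits were poorer in the full row because the boxes hide each other. They gave x = 37–49 mm, with wrong turn angles for most boxes. I trusted the top-camera fits, which match the gripper positions at release.

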